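# Hold the green reference glass in the beam of the lens tester

### The job

The welding-lens tester is checked with a reference glass. First slide the tester's lamp shutter fully open by its red tab, then take the green glass cell out of the rack, touching it only on its two white frosted faces and never on its clear polished faces, and hold it upright in the gap between the two heads so that the beam passes squarely through its clear faces, through the middle of the part below the fingers. Do not let the cell touch the tester, leave the amber and blue cells, the red magnet and the side cutters where they are, and finish while still holding the cell steady there: do not put it down or let go.

Things in the scene. Friction and masses are not known exactly. Their poses are not given: they have to be found in the camera images.
- green_cell: the green glass block to hold: upright square prism 26 x 26 x 70 mm, about 0.12 kg, solid, standing loose in any one of the rack's pockets. Origin: centre of its underside, z up. Its +y and -y faces are white and frosted (grip these, 26 mm apart, each 26 mm wide; they look across the row within 30 degrees); its +x and -x faces are clear and polished
- green_cell_windows: the two clear polished faces of the green cell (its +x and -x faces); same origin and axes as green_cell; not to be touched by the robot
- green_cell_beam (a point): point on the green cell's vertical axis, 24 mm above its underside, where the beam should pass; same axes as the cell
- amber_cell: same glass block in amber, in another pocket; stays there
- blue_cell: same glass block in blue, in another pocket; stays there
- rack: fixed black rack, 226 x 70 mm, 24 mm tall, origin at the centre of its underside, three round pockets in a row along its own x at -75, 0 and +75 mm, each 45 mm wide and 14 mm deep, so that the cells stand on a floor 10 mm above the table and project 46 mm above the rack's top
- tester: fixed light-transmission tester: base plate 220 x 100 x 12 mm, long along its x, origin at the centre of its underside; blue lamp head at -x, grey receiver head at +x, each 50 mm long in x, 74 mm wide in y, tops 125 mm above the table; the free gap between them is 62 mm along x, open above and to both sides, with only the base plate under it
- tester_beam (a point): middle of the gap on the beam's line, 100 mm above the table; the beam runs along this point's x axis (tester's x) from the lamp to the receiver, about 16 mm in diameter; z up
- shutter (a joint): lamp shutter, a thin steel blade before the lamp's lens sliding sideways along the tester's +y (roughly toward the robot): 0 m shut, 0.030 m fully open (end stop); starts within 4 mm of shut, sliding friction about 1.5 N, stays where left
- shutter_tab (a point): centre of the top of the red shutter tab that stands above the blue lamp head: 13 mm along the tester's x, 10 mm along its y (pinch or push it along y), reaching from 127 to 157 mm above the table; moves with the shutter
- arrow_magnet_b: bystander: flat red arrow-shaped welding magnet, 76 x 87 x 16 mm, lying loose on the table; origin at the centre of its underside
- side_cutters: bystander: side cutters with green and black grips, 101 x 163 x 17 mm, lying loose on the table; origin at the centre of its underside
Not all that is in view belongs to the job. What is shaped like the green_cell but pink is not meant.

How it is judged (in metres and radians):
On the way, in this order (a step that is already met when the one before it is completed fails the run):
1. the lamp shutter is open (value of joint shutter above 0.023 m), for 0.2 s.
2. the green cell is lifted clear of the rack in the gripper (height (world z) of green_cell above 0.035 m and contact force between green_cell and the fingers above 2 N and contact force between green_cell and rack below 0.1 N), for 0.2 s.
At the end, for the whole second after the job is handed in: Shutter open 23+ of 30 mm; green cell held still by the fingers, clear of the tester, its beam point within 14 mm along, 7 mm across and 11 mm above or below the beam middle; square to the beam within 0.16 rad, upright within 0.14; other cells moved under 15 mm, magnet and cutters 30 mm (value of joint shutter above 0.023 m and x of green_cell_beam in the frame of tester_beam between -0.014 and 0.014 m and y of green_cell_beam in the frame of tester_beam between -0.007 and 0.007 m and z of green_cell_beam in the frame of tester_beam between -0.011 and 0.011 m and angle between the x axis of green_cell and the x axis of tester_beam, either way round below 0.16 rad and angle between green_cell's own z axis and vertical below 0.14 rad and contact force between green_cell and the fingers above 2 N and contact force between green_cell and tester below 0.2 N and linear speed of green_cell below 0.02 m/s and distance of each of amber_cell, blue_cell from where it was at the start of the episode below 0.015 m and distance of each of arrow_magnet_b, side_cutters from where it was at the start of the episode below 0.03 m); the arm keeps its last pose, push and grip.
It fails at once if the robot touches a clear face of the green cell (contact force between green_cell_windows and the fingers above 1 N or contact force between green_cell_windows and the arm above 1 N).
It fails at once if the green cell touches the tester (contact force between green_cell and tester above 1 N).
It fails at once if a bystander cell is disturbed (distance of any of amber_cell, blue_cell from where it was at the start of the episode above 0.015 m or angle between any of amber_cell, blue_cell's own z axis and vertical above 0.3 rad).
It fails at once if the magnet or the side cutters are pushed away (distance of any of arrow_magnet_b, side_cutters from where it was at the start of the episode above 0.03 m).
It also fails if it takes over 51 s, if anything falls off the work surface, if the arm or the gripper's body presses on something with over 40 N, if the wrist force passes 120 N, or if a joint passes its speed limit or range.

### The arm

A 7-joint arm with a two-finger parallel gripper is mounted at the origin on a cart in front of the work surface, level with it; the furniture and walls round the work are solid. World frame = base frame: x ahead of the robot, y to its left, z up, the work surface at z = 0. Lengths are in m, angles in degrees, forces in N, time in s.
With the tool pointing down it reaches from about 0.425 to 1.025 m from the base axis. Payload 3.6 kg.
Tool frame: the origin (TCP) lies midway between the tips of the shut fingers; the grasp point (between the pads) lies 19 mm behind it (r.grip_depth is the distance from the TCP to the grasp point, in m); z points along the fingers, y is the line along which they close (so a half turn about z gives the same grasp; the last joint's range is limited). The gripper opens to 85 mm and grips with 20 to 120 N. Pads are 22 mm wide; open, the fingers measure 114 mm over their backs; the gripper's body (76 mm by 85 mm) begins 54 mm behind the grasp point. The pads swing forward as they close: fully open they stand 13 mm farther back than shut.
Start: joints at [-5.357, 33.873, 2.773, 92.16, -1.908, 54.013, -1.931], TCP at [0.725, 0, 0.231] pointing down, gripper open.
Joint ranges: [-153.93, 153.93], [-27.13, 128.08], [-72.61, 78.16], [10.71, 143.7], [-87.88, 267.88], [4.46, 118.87], [-176.78, 176.78]. Speed limits (degrees/s): [147.25, 147.25, 180, 180, 180, 180, 180].

### API

Orientations are given as a 3x3 rotation matrix whose columns are the frame's x, y, z axes.
In Python, from cell import r gives the robot as it stands.
- The arm moves only by the tool pendant, called by a JSON object that holds its "op" and its "data", one argument or row to a line. Schema: {"type":"object","properties":{"motion":{"type":"array","items":{"type":"array","items":{"type":"number"},"minItems":7,"maxItems":7},"minItems":1,"maxItems":5},"grip_force":{"type":"number"},"only":{"type":"string"},"quiet":{"type":"boolean"},"lines":{"type":"string"}},"required":["motion"],"additionalProperties":false}. motion is a list of rows, 1 to 5 of them, each of 7 numbers: a rotation vector rx, ry, rz in a scale on which 1.0 is pi rad, then dx, dy, dz in shares of the most that a row can go, 1 being 50 mm, then the finger opening in m; each row shifts and turns the commanded pose from where the row before left it, along the tool's axes as they then stand; what a row does not reach is not made up. A row lasts 1/10 s, in which the tool goes at most 0.05 m and 8.59 degrees, less where a joint would pass 70% of its speed; a pose out of reach is approached as far as the arm can. The fingers move at their own pace and stop on an object; grip_force is the grip in N (left out, the last holds). Time passes only in rows, so rows that do not move let the fingers close. The tool returns the time, the measured TCP pose, the force, the opening and the grip force at its end. only (a regular expression) keeps the lines of the reply that match it, lines (a string "A,B") keeps lines A to B, and quiet returns only ok. A shift or turn number past 1, either way, is cut back to 1. Input that does not fit is refused with a message, and nothing moves.
- r.sense(): the state, without advancing time (a new reading comes with each control period).
- r.camera(name): name is "scene" or "side" or "wrist"; returns (picture, depth): 420x560x3 uint8, red, green, blue; 420x560 float32, m along the optical axis (not along the pixel's ray), 0 where there is no reading.
- r.camera_model(name): a dict with "fx", "fy", "cx", "cy" (pixels), "extrinsics" (4x4, takes a point from camera to world coordinates). Camera axes: x right, y down, z forward; pixel columns grow to the right and rows downward; lengths in m; the calibration is good to about 2 mm. A picture is of the moment at which its call begins: read the wrist's pose just before it. camera_model takes no time and is no camera call; for the wrist camera it gives the pose at the moment of the call.
- r.close_job(): hands the job in; it is judged then, once.
The state is a dict: "time_s": time; "q": joint angles; "qvel": joint speeds; "effort": joint torques, N m; "eef_pos": TCP position; "ee_rot": TCP orientation; "wrist_force": force on the tool from outside, world axes, zero at the start; "moment": the same for the moment, N m; "gripper_width": finger opening in m; "gripper_force": force on a finger pad.
Only numpy, scipy, OpenCV 4.12 (cv2) and the standard library are available. Lean on these libraries where they do the work, as an engineer would, in place of code of your own. Each camera call takes 0.05 s, during which the arm holds its last target. There are 200 camera calls.

## Working session

There is one attempt and no reset: what is moved stays moved. The work goes in short steps, Python scripts to look and compute and a tool call to move; the robot and the scene stay as the last step left them, time stands still between calls to the robot, and variables do not carry over. Pictures are saved under pics/ and viewed, at most 10 in all, crops included, and the job is handed in when it is done.

```bash
mkdir -p pics; ls; cat > h.py <<'E'
import numpy as np,cv2
from cell import r
def cloud(n,tag=None):
    m=r.camera_model(n); im,d=r.camera(n)
    v,u=np.mgrid[0:420,0:560]
    P=np.stack([(u-m["cx"])/m["fx"]*d,(v-m["cy"])/m["fy"]*d,d,np.ones_like(d)],-1)@np.array(m["extrinsics"]).T
    P=P[...,:3]; P[d==0]=np.nan
    if tag: cv2.imwrite(f"pics/{tag}.png",im[...,::-1]); np.savez(f"{tag}.npz",im=im,P=P,E=np.array(m["extrinsics"]))
    return im,P
E
python3 - <<'E'
from h import *
a,_=cloud("scene","s1"); b,_=cloud("side","d1")
c,_=cloud("wrist","w1")
big=np.zeros((600,800,3),np.uint8)
big[:300,:400]=cv2.resize(a,(400,300));big[:300,400:]=cv2.resize(b,(400,300));big[300:,:400]=cv2.resize(c,(400,300))
cv2.imwrite("pics/all.png",big[...,::-1])
E
```

```text
pics
```

View pics/all.png

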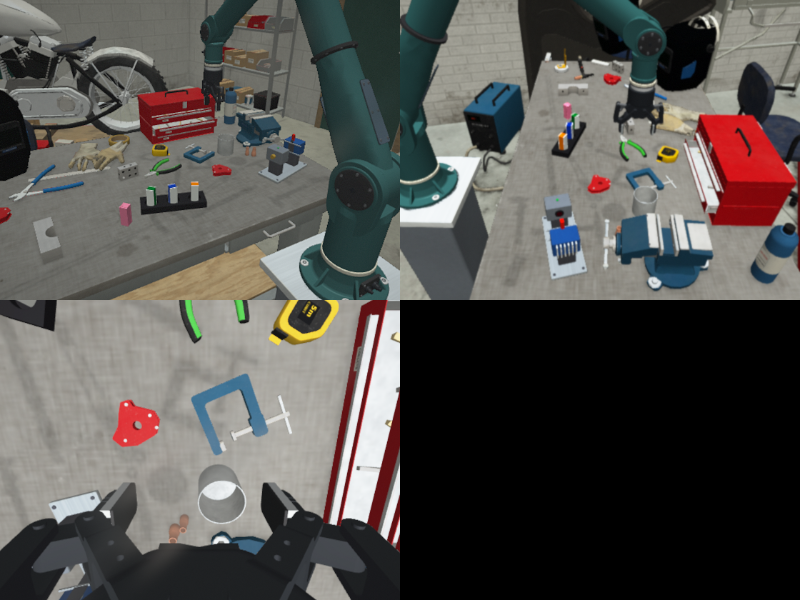

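View pics/s1.png

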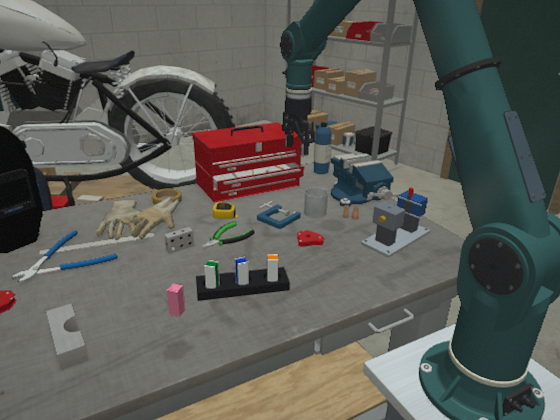

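The scene camera shows the rack at about (243,283), with the green cell at the left end (211,272). The tester is at (395,225), with its red tab at (410,193). Next I'll measure these from enlarged crops and the depth.

```bash
python3 - <<'E'
import numpy as np,cv2
S=np.load("s1.npz");D=np.load("d1.npz")
a=cv2.resize(S["im"][165:305,190:290],(400,560),interpolation=cv2.INTER_CUBIC) 
a=cv2.resize(S["im"][240:310,185:295],(440,280),interpolation=3); b=cv2.resize(S["im"][175:255,355:435],(320,280),interpolation=3)
c=cv2.resize(D["im"][150:230,210:290],(320,320),interpolation=3); d=cv2.resize(D["im"][265:395,190:300],(270,320),interpolation=3)
big=np.zeros((600,800,3),np.uint8)
big[:280,:440]=a;big[:280,450:770]=b;big[280:,:320]=c;big[280:,330:600]=d
cv2.imwrite("pics/crop.png",big[...,::-1])
for n,F in(("scene",S),("side",D)):
    P=F["P"];im=F["im"];hsv=cv2.cvtColor(im,cv2.COLOR_RGB2HSV)
    print(n,"cam",F["E"][:3,3].round(3))
    z=P[...,2]
    def rect(name,m):
        p=P[m];
        if len(p)<5: print(name,len(p));return
        (c,s,ang)=cv2.minAreaRect(p[:,:2].astype(np.float32)*1000)
        print(name,len(p),"z",np.percentile(p[:,2],[2,50,98]).round(3),"med",np.median(p,0).round(4),"rect",np.round(c,1),np.round(s,1),round(ang,1))
    ws=(P[...,0]>0.3)&(P[...,0]<1.1)&(abs(P[...,1])<0.7)&(z>0.004)&(z<0.2)
    h,s,v=[hsv[...,i].astype(int) for i in range(3)]
    dark=ws&(v<60)&(z<0.03)
    rect("rackdark",dark&(z>.02))
    for nm,lo,hi in(("green",50,80),("blue",105,125),("orange",8,22)):
        rect(nm,ws&(h>=lo)&(h<=hi)&(s>130)&(v>80)&(z>0.05)&(z<.1))
    rect("redtab",ws&((h<6)|(h>174))&(s>150)&(z>.12))
    rect("white",ws&(s<30)&(v>180)&(z>.03)&(z<.09))
    rect("bluehead",ws&(h>100)&(h<125)&(s>130)&(z>.09)&(z<.135))
    rect("head tops",ws&(z>.12)&(z<.13))
E
```

```text
scene cam [-0.359  0.628  0.673]
rackdark 1093 z [0.021 0.025 0.028] med [0.4805 0.2698 0.0248] rect [637.8  50.6] [416.5 699.7] 1.8
green 36 z [0.079 0.081 0.083] med [0.5054 0.3509 0.0815] rect [503.8 351.2] [23.3 17.6] 49.3
blue 71 z [0.056 0.081 0.099] med [0.4899 0.2753 0.0813] rect [ 5.083e+02 -1.000e-01] [ 56.9 585.9] 0.6
orange 50 z [0.078 0.082 0.1  ] med [0.4712 0.2014 0.0815] rect [756.8  55.3] [590.  362.7] 4.0
redtab 1575 z [0.121 0.166 0.199] med [0.9717 0.063  0.1664] rect [ 865.2 -106.5] [739.8 271.7] 44.5
white 128 z [0.057 0.06  0.08 ] med [ 1.0456 -0.0089  0.0602] rect [825.2 166.5] [244.6 754.9] 52.8
bluehead 362 z [0.091 0.115 0.131] med [ 0.5125 -0.2779  0.1146] rect [756.4 175.3] [ 584.  1016.2] 2.0
head tops 1027 z [0.12  0.125 0.13 ] med [ 0.6837 -0.1946  0.1255] rect [777.5 178.1] [1056.7  640.4] 88.1
side cam [ 0.604 -0.823  0.833]
rackdark 572 z [0.02  0.024 0.03 ] med [0.5093 0.2118 0.024 ] rect [723.4  15.4] [530.1 782. ] 9.0
green 23 z [0.074 0.079 0.083] med [0.5058 0.3471 0.0794] rect [507.2 351.2] [31.2 14.9] 69.1
blue 182 z [0.053 0.082 0.099] med [ 0.5007 -0.3114  0.0824] rect [638.6 241.2] [1150.1  322.6] 65.3
orange 80 z [0.051 0.075 0.081] med [0.4645 0.1969 0.0747] rect [467.5 203.7] [27.1 21.3] 55.2
redtab 2673 z [0.122 0.167 0.2  ] med [ 1.0019 -0.16    0.1672] rect [797.2 -39. ] [652.7 365.6] 11.3
white 1633 z [0.039 0.058 0.089] med [0.9683 0.0096 0.0583] rect [715.7 186.1] [ 551.3 1070.7] 4.2
bluehead 3708 z [0.094 0.124 0.134] med [ 0.699  -0.3081  0.1237] rect [784.9 173. ] [1053.7  599.2] 90.0
head tops 3277 z [0.12  0.125 0.13 ] med [ 0.6778 -0.2867  0.1246] rect [777.4 174.2] [1053.9  646. ] 89.7
```

View pics/crop.png

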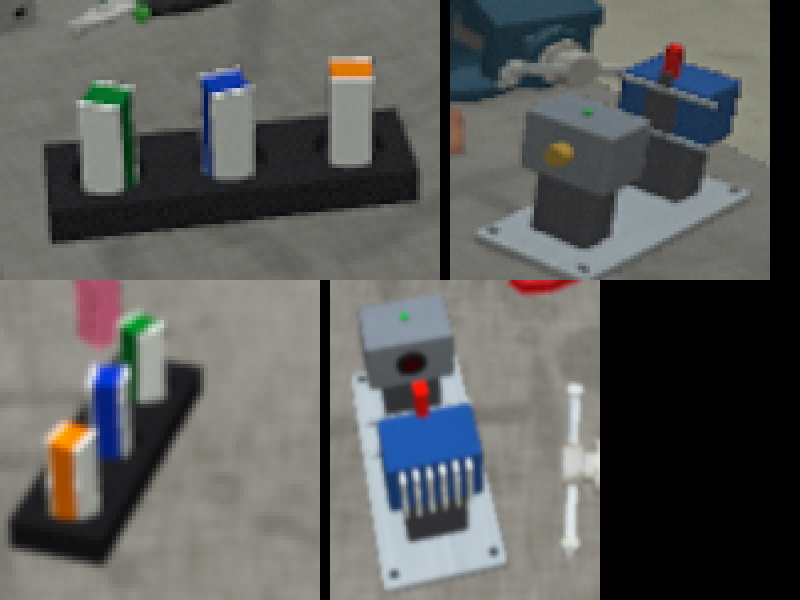

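The crops show green at the rack's far-left end, with one white face toward the robot, and the grey receiver to the left (+y) of the blue lamp. Next I'll fit the tester, tab and rack from depth, using tight regions.

```bash
python3 - <<'E'
import numpy as np,cv2
for n,box in(("s1",(175,255,355,435)),("d1",(265,395,190,300))):
    F=np.load(n+".npz");y0,y1,x0,x1=box
    P=F["P"][y0:y1,x0:x1];im=F["im"][y0:y1,x0:x1];hsv=cv2.cvtColor(im,cv2.COLOR_RGB2HSV).astype(int)
    z=P[...,2];h,s=hsv[...,0],hsv[...,1]
    near=(P[...,0]>.3)&(P[...,0]<.75)
    def rect(name,m):
        p=P[m&near]
        if len(p)<5: print(name,len(p));return
        c,sz,an=cv2.minAreaRect(p[:,:2].astype(np.float32)*1000)
        print(n,name,len(p),"med",np.median(p,0).round(4),"rect",np.round(c,1),np.round(sz,1),round(an,1))
    top=(z>.1215)&(z<.1285)
    rect("blue top",top&(h>100)&(h<125)&(s>110)); rect("grey top",top&(s<60))
    red=((h<6)|(h>174))&(s>150)
    rect("tab",red&(z>.12)); rect("tab top",red&(z>.153))
    rect("base",(z>.008)&(z<.016)&(s<60)&(hsv[...,2]>130))
for n in("s1","d1"):
    F=np.load(n+".npz");P=F["P"];im=F["im"];v=im.max(-1)
    m=(v<70)&(P[...,2]>.021)&(P[...,2]<.028)&(P[...,0]>.4)&(P[...,0]<.6)&(P[...,1]>.1)&(P[...,1]<.45)
    p=P[m];print(n,"rack",len(p),cv2.minAreaRect(p[:,:2].astype(np.float32)*1000))
    for y,x in((.35,.505),(.276,.488),(.202,.469)):
        m=(P[...,2]>.0775)&(P[...,2]<.084)&(np.hypot(P[...,0]-x,P[...,1]-y)<.03)
        p=P[m];print(len(p),np.round(p.mean(0),4),cv2.minAreaRect(p[:,:2].astype(np.float32)*1000))
E
```

```text
s1 blue top 169 med [ 0.5224 -0.2842  0.1255] rect [ 613.7 -299. ] [255.3  97.9] 9.1
s1 grey top 243 med [ 0.4908 -0.1755  0.1257] rect [ 538.  -271.6] [132.2 293.9] 39.6
s1 tab 29 med [ 0.5124 -0.2686  0.1461] rect [ 514.6 -270.2] [ 8.7 13.8] 33.0
s1 tab top 7 med [ 0.5141 -0.2684  0.1557] rect [ 514.4 -269.6] [7.4 8.7] 14.1
s1 base 619 med [ 0.4828 -0.2141  0.0131] rect [ 505.8 -233.8] [100.7 223.7] 14.8
d1 blue top 821 med [ 0.5239 -0.2958  0.1242] rect [ 523.8 -293.4] [72.8 51.7] 14.4
d1 grey top 625 med [ 0.4934 -0.1809  0.1243] rect [ 509.4 -240. ] [ 73.7 180. ] 14.7
d1 tab 74 med [ 0.5174 -0.278   0.1513] rect [ 516.8 -273.3] [10.  15.8] 16.1
d1 tab top 34 med [ 0.5175 -0.2758  0.1567] rect [ 517.  -273.2] [ 9.3 14. ] 6.2
d1 base 1711 med [ 0.5136 -0.3055  0.0113] rect [ 508.7 -236.2] [ 99.8 220.5] 14.8
s1 rack 973 ((487.3942565917969, 279.23809814453125), (224.40013122558594, 73.52949523925781), 74.1225814819336)
79 [0.5055 0.35   0.0807] ((506.7293701171875, 349.6169738769531), (25.72785186767578, 30.07132339477539), 50.13780975341797)
73 [0.4873 0.281  0.0808] ((489.71673583984375, 279.266357421875), (26.654483795166016, 29.59563446044922), 84.89097595214844)
70 [0.4667 0.2062 0.0807] ((467.403076171875, 205.7133331298828), (22.362173080444336, 27.883543014526367), 63.77619552612305)
d1 rack 448 ((490.05047607421875, 273.8752136230469), (225.5747528076172, 71.68087005615234), 74.00396728515625)
40 [0.5084 0.3467 0.08  ] ((509.0156555175781, 348.46795654296875), (25.069229125976562, 27.460147857666016), 50.35399627685547)
45 [0.4901 0.2773 0.0798] ((489.8537292480469, 277.0548095703125), (25.84066390991211, 25.53829002380371), 84.9888687133789)
55 [0.4684 0.2034 0.0799] ((469.14691162109375, 205.04052734375), (26.674158096313477, 26.522323608398438), 66.29458618164062)
```

```bash
cat >> h.py <<'E'
from scipy.spatial.transform import Rotation as Rn
def to(p,yaw_y):
    """tool-frame shift and turn to reach p, tool down, finger line at yaw_y deg (nearest half turn)"""
    s=r.sense();R=np.array(s["ee_rot"]);out=[]
    for a in (yaw_y,yaw_y+180):
        t=np.radians(a);y=np.array([np.cos(t),np.sin(t),0]);z=np.array([0,0,-1.]);T=np.column_stack([np.cross(y,z),y,z])
        rv=Rn.from_matrix(R.T@T).as_rotvec(degrees=True); out.append((np.linalg.norm(rv),rv))
    print("turn",min(out,key=lambda o:o[0])[1].round(2),"other",max(out,key=lambda o:o[0])[1].round(1),"shift in present tool axes",(R.T@(np.array(p)-s["eef_pos"])).round(4),"t",s["time_s"],"q7",round(float(s["q"][6]),1))
E
python3 - <<'E'
from h import *
print(np.round(r.sense()["ee_rot"],3)); to((.517,-.272,.22),14.7)
E
```

```text
[[-0.     1.    -0.002]
 [ 1.     0.    -0.   ]
 [-0.    -0.002 -1.   ]]
turn [-1.000e-01 -1.000e-02 -1.469e+01] other [-0.000e+00  1.000e-01  1.653e+02] shift in present tool axes [-0.272  -0.2074  0.0108] t 0.15 q7 -1.9
```

The rows are not in the units I measure in: shifts go in shares of 50 mm and turns go in shares of pi rad. I convert before sending: -0.034 m is -0.68, -0.026 m is -0.52.

{"op": "pendant", "data": {
  "motion": [
    [0,0,0,-0.68,-0.52,-0.08,0.06],
    [0,0,0,-0.68,-0.52,-0.08,0.06],
    [0,0,0,-0.68,-0.52,-0.08,0.06],
    [0,0,0,-0.68,-0.52,-0.08,0.06],
    [0,0,0,-0.68,-0.52,-0.08,0.06]
  ],
  "grip_force": 25
}}

```text
time_s: 0.65
eef_pos: [0.5936, -0.1712, 0.2512]
ee_rot: [[-0.0, 1.0, -0.001], [1.0, 0.0, -0.0], [-0.0, -0.001, -1.0]]
wrist_force: [0.9, -1.0, -0.1]
gripper_width: 0.0599
gripper_force: 0.0
```

{"op": "pendant", "data": {
  "motion": [
    [0,0,0,-0.68,-0.52,-0.08,0.06],
    [0,0,0,-0.68,-0.52,-0.08,0.06],
    [0,0,0,-0.68,-0.52,0,0.06],
    [0,0,-0.0408,0,0,0,0.06],
    [0,0,-0.0408,0,0,0,0.06]
  ]
}}

```text
time_s: 1.15
eef_pos: [0.5152, -0.274, 0.2592]
ee_rot: [[-0.255, 0.967, -0.001], [0.967, 0.255, -0.001], [-0.0, -0.001, -1.0]]
wrist_force: [1.1, 1.1, -0.5]
gripper_width: 0.0603
gripper_force: 0.0
```

{"op": "pendant", "data": {
  "motion": [
    [0,0,0,-0.8,0,0,0.06],
    [0,0,0,-0.8,0,0,0.06],
    [0,0,0,0,0,0,0.06],
    [0,0,0,0,0,0,0.06]
  ]
}}

```text
time_s: 1.55
eef_pos: [0.5367, -0.3503, 0.2587]
ee_rot: [[-0.251, 0.968, -0.001], [0.968, 0.251, 0.0], [0.001, -0.001, -1.0]]
wrist_force: [-0.6, -0.1, -0.4]
gripper_width: 0.0599
gripper_force: 0.0
```

```bash
python3 - <<'E'
from h import *
im,P=cloud("wrist","w2"); z=P[...,2]
hsv=cv2.cvtColor(im,cv2.COLOR_RGB2HSV).astype(int);h,s=hsv[...,0],hsv[...,1]
near=(abs(P[...,0]-.51)<.13)&(abs(P[...,1]+.235)<.16)
def rect(n,m):
    p=P[m&near]
    if len(p)<5: return print(n,len(p))
    c,sz,a=cv2.minAreaRect(p[:,:2].astype(np.float32)*1000);print(n,len(p),np.median(p,0).round(4),np.round(c,1),np.round(sz,1),round(a,1))
top=(z>.121)&(z<.129)
rect("blue",top&(h>100)&(h<125)&(s>110));rect("grey",top&(s<60)&(P[...,1]>-.215))
red=((h<6)|(h>174))&(s>150);rect("tab",red&(z>.12));rect("tabtop",red&(z>.153))
rect("base",(z>.007)&(z<.017)&(s<60))
E
```

```text
blue 4105 [ 0.5243 -0.2917  0.1244] [ 523.  -291.7] [73.1 48.6] 14.8
grey 1770 [ 0.4969 -0.1934  0.1243] [ 497.2 -193.1] [73.6 14.9] 14.9
tab 183 [ 0.5161 -0.2729  0.1562] [ 515.9 -272.8] [ 8.8 11.9] 14.8
tabtop 174 [ 0.5161 -0.2726  0.1564] [ 515.8 -272.6] [ 8.8 11.4] 14.6
base 5607 [ 0.5074 -0.2218  0.0115] [ 512.9 -251.2] [100.  181.6] 15.0
```

View pics/w2.png

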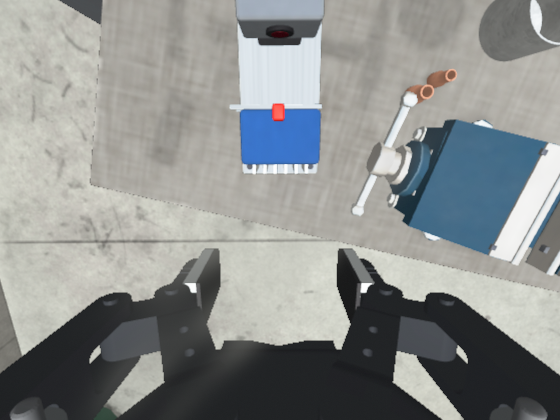

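The wrist picture shows the tab at (279,112), the lamp head at (280,136) and the receiver edge at (280,30). The tester's yaw is 14.8°.

```bash
python3 - <<'E'
from h import *
to((.516,-.2727,.141),14.8)
d=np.load("w2.npz");print(d["P"][[105,107,107,107],[235,240,260,310]].round(3))
E
```

```text
turn [-0.04 -0.09 -0.11] other [-1.000e-01  1.000e-01  1.799e+02] shift in present tool axes [ 0.0787 -0.0008  0.1178] t 1.6 q7 44.6
[[ 0.476 -0.275  0.119]
 [ 0.481 -0.275  0.119]
 [ 0.499 -0.271  0.121]
 [ 0.543 -0.259  0.12 ]]
```

To row units: 0.04 m is 0.8, 0.0387 m is 0.774.

{"op": "pendant", "data": {
  "motion": [
    [0,0,0,0.8,0,0,0.05],
    [0,0,0,0.774,-0.016,0,0.05],
    [0,0,0,0,0,0.8,0.05],
    [0,0,0,0,0,0.8,0.05],
    [0,0,0,0,0,0.756,0.05]
  ]
}}

```text
time_s: 2.1
eef_pos: [0.5166, -0.2708, 0.1409]
ee_rot: [[-0.257, 0.966, 0.001], [0.966, 0.257, 0.001], [0.001, 0.001, -1.0]]
wrist_force: [0.3, -0.6, 0.8]
gripper_width: 0.05
gripper_force: 0.0
```

{"op": "pendant", "data": {
  "motion": [
    [0,0,0,0,0,0,0],
    [0,0,0,0,0,0,0],
    [0,0,0,0,0,0,0],
    [0,0,0,0,0,0,0],
    [0,0,0,0,0,0,0]
  ],
  "grip_force": 25
}}

```text
time_s: 2.6
eef_pos: [0.5177, -0.2734, 0.1433]
ee_rot: [[-0.254, 0.967, 0.003], [0.967, 0.254, -0.001], [-0.001, 0.003, -1.0]]
wrist_force: [-0.8, 2.2, 3.6]
gripper_width: 0.0088
gripper_force: 27.9
```

{"op": "pendant", "data": {
  "motion": [
    [0,0,0,0,-0.12,0,0],
    [0,0,0,0,-0.12,0,0],
    [0,0,0,0,-0.12,0,0],
    [0,0,0,0,-0.12,0,0],
    [0,0,0,0,-0.1,0,0]
  ]
}}

```text
time_s: 3.1
eef_pos: [0.4897, -0.2808, 0.1432]
ee_rot: [[-0.254, 0.967, 0.004], [0.967, 0.254, -0.001], [-0.001, 0.003, -1.0]]
wrist_force: [0.2, 2.2, 6.9]
gripper_width: 0.0092
gripper_force: 28.4
```

To row units: -0.04 m is -0.8.

{"op": "pendant", "data": {
  "motion": [
    [0,0,0,0,0,0,0.06],
    [0,0,0,0,0,0,0.06],
    [0,0,0,0,0,0,0.06],
    [0,0,0,0,0,-0.8,0.06],
    [0,0,0,0,0,-0.8,0.06]
  ]
}}

```text
time_s: 3.6
eef_pos: [0.4874, -0.2805, 0.2209]
ee_rot: [[-0.254, 0.967, -0.004], [0.967, 0.254, 0.002], [0.002, -0.003, -1.0]]
wrist_force: [0.6, -0.4, -0.1]
gripper_width: 0.0596
gripper_force: 0.0
```

{"op": "pendant", "data": {
  "motion": [
    [0,0,0,-0.8,0,-0.6,0.06],
    [0,0,0,-0.8,0,0,0.06],
    [0,0,0,0,0,0,0.06],
    [0,0,0,0,0,0,0.06]
  ]
}}

```text
time_s: 4.0
eef_pos: [0.5081, -0.3592, 0.251]
ee_rot: [[-0.252, 0.968, -0.001], [0.968, 0.252, 0.0], [0.0, -0.001, -1.0]]
wrist_force: [-0.4, 0.3, 0.0]
gripper_width: 0.0602
gripper_force: 0.0
```

```bash
python3 - <<'E'
from h import *
im,P=cloud("wrist","w3"); z=P[...,2]
hsv=cv2.cvtColor(im,cv2.COLOR_RGB2HSV).astype(int);h,s=hsv[...,0],hsv[...,1]
near=(abs(P[...,0]-.51)<.13)&(abs(P[...,1]+.235)<.16)
m=near&((h<6)|(h>174))&(s>150)&(z>.15);c=cv2.minAreaRect(P[m][:,:2].astype(np.float32)*1000)[0]
print(c,"moved along y",(np.array(c)-[515.9,-272.7])@[-.967,-.2554])
to((.508,.25,.25),-40)
E
```

```text
(488.80523681640625, -279.8940734863281) moved along y 28.03800236694334
turn [-0.12 -0.07 54.68] other [ 1.000e-01 -1.000e-01 -1.253e+02] shift in present tool axes [0.5877 0.1539 0.0015] t 4.05 q7 46.6
```

To row units: 0.0455 m is 0.91, 0.0079 m is 0.158.

{"op": "pendant", "data": {
  "motion": [
    [0,0,0,0.91,0.158,0,0.06],
    [0,0,0,0.91,0.158,0,0.06],
    [0,0,0,0.91,0.158,0,0.06],
    [0,0,0,0.91,0.158,0,0.06],
    [0,0,0,0.91,0.158,0,0.06]
  ],
  "quiet": true
}}

```text
ok
```

{"op": "pendant", "data": {
  "motion": [
    [0,0,0,0.91,0.158,0,0.06],
    [0,0,0,0.91,0.158,0,0.06],
    [0,0,0,0.91,0.158,0,0.06],
    [0,0,0,0.91,0.158,0,0.06],
    [0,0,0,0.91,0.158,0,0.06]
  ]
}}

```text
time_s: 5.05
eef_pos: [0.4675, 0.1046, 0.251]
ee_rot: [[-0.256, 0.967, -0.002], [0.967, 0.256, -0.0], [0.0, -0.002, -1.0]]
wrist_force: [1.3, 0.8, -0.0]
gripper_width: 0.0601
gripper_force: 0.0
```

{"op": "pendant", "data": {
  "motion": [
    [0,0,0,0.91,0.158,0.2,0.06],
    [0,0,0,0.91,0.158,0.2,0.06],
    [0,0,0,0.91,0.158,0.2,0.06],
    [0,0,0,0.91,0.158,0,0.06],
    [0,0,0.0433,0,0,0,0.06]
  ]
}}

```text
time_s: 5.55
eef_pos: [0.4505, 0.2951, 0.221]
ee_rot: [[-0.13, 0.991, -0.002], [0.991, 0.13, 0.005], [0.005, -0.001, -1.0]]
wrist_force: [-0.8, -0.5, -0.9]
gripper_width: 0.06
gripper_force: 0.0
```

{"op": "pendant", "data": {
  "motion": [
    [0,0,0.0433,0,0,0,0.06],
    [0,0,0.0433,0,0,0,0.06],
    [0,0,0.0433,0,0,0,0.06],
    [0,0,0.0433,0,0,0,0.06],
    [0,0,0.0433,0,0,0,0.06]
  ],
  "quiet": true
}}

```text
ok
```

{"op": "pendant", "data": {
  "motion": [
    [0,0,0.0433,0,0,0,0.06],
    [0,0,0,0,0,0,0.06],
    [0,0,0,0,0,0,0.06]
  ]
}}

```text
time_s: 6.35
eef_pos: [0.4527, 0.2864, 0.2211]
ee_rot: [[0.638, 0.77, -0.001], [0.77, -0.638, -0.001], [-0.001, -0.001, -1.0]]
wrist_force: [0.2, 0.7, 0.6]
gripper_width: 0.0603
gripper_force: 0.0
```

```bash
python3 - <<'E'
from h import *
im,P=cloud("wrist","w4"); z=P[...,2]
hsv=cv2.cvtColor(im,cv2.COLOR_RGB2HSV).astype(int);h,s=hsv[...,0],hsv[...,1]
m=(abs(z-.08)<.004)&(np.hypot(P[...,0]-.508,P[...,1]-.349)<.03)
p=P[m];print(m.sum(),p.mean(0),cv2.minAreaRect(p[:,:2].astype(np.float32)*1000))
m=(np.hypot(P[...,0]-.508,P[...,1]-.349)<.03)&(z>.04)&(z<.076);print("sides",P[m].mean(0) if m.any() else 0)
E
```

```text
823 [0.50794815 0.35054995 0.07949477] ((507.8848571777344, 350.4369812011719), (25.455148696899414, 25.91411018371582), 48.192543029785156)
sides [0.50056222 0.33999568 0.05339301]
```

View pics/w4.png

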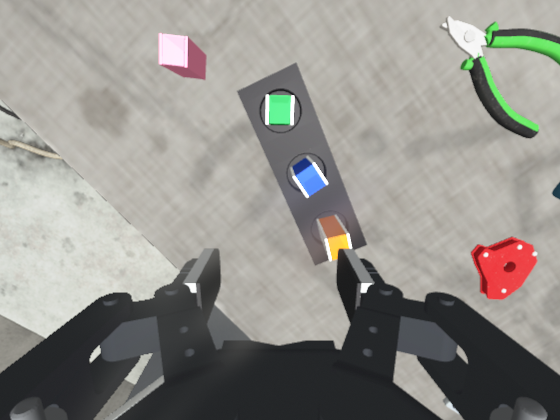

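The green cell is at (280,109), with its white edges left and right along the finger line. Now I'll go over it and grasp.

```bash
python3 - <<'E'
from h import *
to((.508,.3505,.041),-41.2)
E
```

```text
turn [-0.03  0.05  1.52] other [-1.000e-01 -0.000e+00 -1.785e+02] shift in present tool axes [0.0847 0.0013 0.1801] t 6.4 q7 -74.4
```

To row units: 0.045 m is 0.9, 0.0427 m is 0.854, 1.5 degrees / 180 = 0.0083.

{"op": "pendant", "data": {
  "motion": [
    [0,0,0,0.854,0.026,0,0.06],
    [0,0,0,0.84,0,0,0.06],
    [0,0,0.0083,0,0,0.9,0.06],
    [0,0,0,0,0,0.9,0.06],
    [0,0,0,0,0,0,0.06]
  ]
}}

```text
time_s: 6.9
eef_pos: [0.505, 0.3475, 0.1257]
ee_rot: [[0.66, 0.752, -0.011], [0.752, -0.66, -0.008], [-0.013, -0.003, -1.0]]
wrist_force: [-0.8, -1.4, -0.7]
gripper_width: 0.0597
gripper_force: 0.0
```

```bash
python3 - <<'E'
from h import *
to((.508,.3505,.041),-41.2)
E
```

```text
turn [-0.18  0.75 -0.07] other [  1.2   0.3 179.9] shift in present tool axes [0.0054 0.0006 0.0846] t 6.9 q7 -76.6
```

To row units: 0.03 m is 0.6.

{"op": "pendant", "data": {
  "motion": [
    [0,0,0,0,0,0.6,0.06],
    [0,0,0,0,0,0.6,0.06],
    [0,0,0,0,0,0.6,0.06],
    [0,0,0,0,0,0,0.06],
    [0,0,0,0,0,0,0.06]
  ]
}}

```text
time_s: 7.4
eef_pos: [0.5101, 0.3505, 0.043]
ee_rot: [[0.661, 0.75, 0.001], [0.75, -0.661, 0.001], [0.001, 0.0, -1.0]]
wrist_force: [0.3, 0.9, 0.8]
gripper_width: 0.0597
gripper_force: 0.0
```

```bash
python3 - <<'E'
from h import *
to((.508,.3505,.041),-41.2)
E
```

```text
turn [ 0.   -0.06 -0.17] other [-1.000e-01 -0.000e+00  1.798e+02] shift in present tool axes [-0.0013 -0.0016  0.002 ] t 7.4 q7 -76.2
```

Well aligned, so I'll close and lift.

To row units: 0.002 m is 0.04, -0.0016 m is -0.032.

{"op": "pendant", "data": {
  "motion": [
    [0,0,0,-0.026,-0.032,0.04,0.05],
    [0,0,0,0,0,0,0.035],
    [0,0,0,0,0,0,0.0],
    [0,0,0,0,0,0,0.0],
    [0,0,0,0,0,0,0.0]
  ],
  "grip_force": 40
}}

```text
time_s: 7.9
eef_pos: [0.5081, 0.3509, 0.0411]
ee_rot: [[0.661, 0.75, 0.001], [0.75, -0.661, 0.001], [0.002, 0.0, -1.0]]
wrist_force: [-0.7, -0.4, 7.0]
gripper_width: 0.0256
gripper_force: 40.0
```

{"op": "pendant", "data": {
  "motion": [
    [0,0,0,0,0,0,0],
    [0,0,0,0,0,-0.4,0],
    [0,0,0,0,0,-0.6,0],
    [0,0,0,0,0,-0.8,0],
    [0,0,0,0,0,-0.8,0]
  ]
}}

```text
time_s: 8.4
eef_pos: [0.5067, 0.3497, 0.1705]
ee_rot: [[0.661, 0.75, -0.001], [0.75, -0.661, -0.001], [-0.002, -0.0, -1.0]]
wrist_force: [0.6, 0.7, -1.7]
gripper_width: 0.0252
gripper_force: 39.5
```

{"op": "pendant", "data": {
  "motion": [
    [0,0,0,0,0,-0.8,0],
    [0,0,0,0,0,0,0],
    [0,0,0,0,0,0,0]
  ]
}}

```text
time_s: 8.7
eef_pos: [0.5075, 0.3504, 0.2106]
ee_rot: [[0.661, 0.75, 0.002], [0.75, -0.661, 0.001], [0.002, 0.0, -1.0]]
wrist_force: [0.4, 0.0, -2.4]
gripper_width: 0.0254
gripper_force: 39.7
```

```bash
python3 - <<'E'
from h import *
a,_=cloud("side","d5");b,_=cloud("wrist","w5");to((.507,-.232,.26),14.8)
big=np.hstack([cv2.resize(a[60:240,160:340],(400,400)),cv2.resize(b,(400,400))]);cv2.imwrite("pics/g5.png",big[...,::-1])
E
```

```text
turn [ -0.12   0.14 -56.19] other [2.000e-01 1.000e-01 1.238e+02] shift in present tool axes [-0.4358  0.385  -0.0507] t 8.8 q7 -77.2
```

View pics/g5.png

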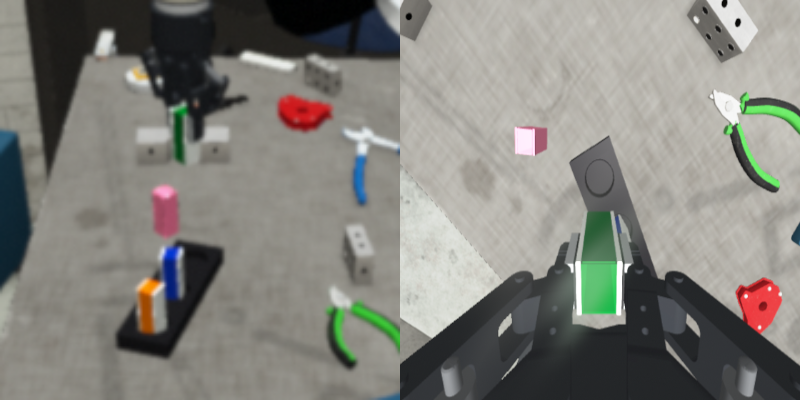

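The cell is held squarely with the white faces on the pads, and the rack pocket is empty. Carrying it to above the gap.

To row units: -0.0334 m is -0.668, 0.0295 m is 0.59.

{"op": "pendant", "data": {
  "motion": [
    [0,0,0,-0.2,0.18,-0.4,0],
    [0,0,0,-0.5,0.44,-0.4,0],
    [0,0,0,-0.668,0.59,-0.2,0],
    [0,0,0,-0.668,0.59,0,0],
    [0,0,0,-0.668,0.59,0,0]
  ],
  "quiet": true
}}

```text
ok
```

{"op": "pendant", "data": {
  "motion": [
    [0,0,0,-0.668,0.59,0,0],
    [0,0,0,-0.668,0.59,0,0],
    [0,0,0,-0.668,0.59,0,0],
    [0,0,0,-0.668,0.59,0,0],
    [0,0,0,-0.668,0.59,0,0]
  ]
}}

```text
time_s: 9.8
eef_pos: [0.5062, -0.0546, 0.2577]
ee_rot: [[0.661, 0.75, -0.004], [0.75, -0.661, -0.0], [-0.003, -0.003, -1.0]]
wrist_force: [0.6, -0.8, -1.8]
gripper_width: 0.0252
gripper_force: 39.5
```

{"op": "pendant", "data": {
  "motion": [
    [0,0,0,-0.668,0.59,0,0],
    [0,0,0,-0.668,0.59,0,0],
    [0,0,0,-0.668,0.59,0,0],
    [0,0,0,-0.5,0.44,0,0],
    [0,0,0,-0.16,0.14,0,0]
  ]
}}

```text
time_s: 10.3
eef_pos: [0.5059, -0.2354, 0.2578]
ee_rot: [[0.666, 0.746, -0.003], [0.746, -0.666, -0.002], [-0.004, -0.001, -1.0]]
wrist_force: [-0.4, -0.0, -0.9]
gripper_width: 0.0257
gripper_force: 39.6
```

{"op": "pendant", "data": {
  "motion": [
    [0,0,-0.0444,0,0,0,0],
    [0,0,-0.0444,0,0,0,0],
    [0,0,-0.0444,0,0,0,0],
    [0,0,-0.0444,0,0,0,0],
    [0,0,-0.0444,0,0,0,0]
  ],
  "quiet": true
}}

```text
ok
```

{"op": "pendant", "data": {
  "motion": [
    [0,0,-0.0444,0,0,0,0],
    [0,0,-0.0444,0,0,0,0],
    [0,0,0,0,0,0,0],
    [0,0,0,0,0,0,0]
  ]
}}

```text
time_s: 11.2
eef_pos: [0.5073, -0.2297, 0.2584]
ee_rot: [[-0.25, 0.968, -0.002], [0.968, 0.25, 0.001], [0.002, -0.002, -1.0]]
wrist_force: [-0.9, -0.2, -0.9]
gripper_width: 0.0255
gripper_force: 39.6
```

```bash
python3 - <<'E'
from h import *
to((.507,-.232,.26),14.8)
a,P=cloud("side","d6");b,Q=cloud("scene","s6")
e=np.array(r.sense()["eef_pos"])
for im,X in((a,P),(b,Q)):
    hsv=cv2.cvtColor(im,cv2.COLOR_RGB2HSV).astype(int)
    m=(np.hypot(X[...,0]-e[0],X[...,1]-e[1])<.03)&(X[...,2]<e[2]-.002)&(X[...,2]>.165)&(((hsv[...,0]>50)&(hsv[...,0]<80)&(hsv[...,1]>100))|((hsv[...,1]<30)&(hsv[...,2]>150)))
    p=X[m];print(len(p),p.mean(0).round(4),"minz",p[:,2].min().round(4),cv2.minAreaRect(p[:,:2].astype(np.float32)*1000))
E
```

```text
turn [-0.1  -0.1  -0.31] other [ -0.2   0.2 179.7] shift in present tool axes [-0.0021 -0.0009 -0.0016] t 11.2 q7 34.5
142 [ 0.5105 -0.2433  0.2435] minz 0.2296 ((508.8760986328125, -235.6501922607422), (25.80292510986328, 20.365978240966797), 13.292163848876953)
51 [ 0.5056 -0.2192  0.2425] minz 0.2292 ((505.1322937011719, -218.85479736328125), (19.743915557861328, 7.916634559631348), 4.2999162673950195)
```

To row units: 0.035 m is 0.7, -0.002 m is -0.04, -0.3 degrees / 180 = -0.0017.

{"op": "pendant", "data": {
  "motion": [
    [0,0,-0.0017,-0.04,-0.02,0.4,0],
    [0,0,0,0,0,0.7,0],
    [0,0,0,0,0,0.7,0],
    [0,0,0,0,0,0.2,0],
    [0,0,0,0,0,0,0]
  ]
}}

```text
time_s: 11.8
eef_pos: [0.5064, -0.2322, 0.1581]
ee_rot: [[-0.257, 0.966, -0.004], [0.966, 0.257, 0.001], [0.002, -0.003, -1.0]]
wrist_force: [-0.0, 0.5, -1.3]
gripper_width: 0.0254
gripper_force: 39.6
```

{"op": "pendant", "data": {
  "motion": [
    [0,0,0,0,0,0.4,0],
    [0,0,0,0,0,0.4,0],
    [0,0,0,0,0,0.24,0],
    [0,0,0,0,0,0,0],
    [0,0,0,0,0,0,0]
  ]
}}

```text
time_s: 12.3
eef_pos: [0.5083, -0.2332, 0.1085]
ee_rot: [[-0.257, 0.966, 0.002], [0.966, 0.257, -0.001], [-0.001, 0.001, -1.0]]
wrist_force: [0.7, -1.3, -0.8]
gripper_width: 0.0255
gripper_force: 39.7
```

```bash
python3 - <<'E'
from h import *
to((.507,-.232,.1065),14.8)
a,P=cloud("side","d7");b,Q=cloud("scene","s7")
for im,X in((a,P),(b,Q)):
    hsv=cv2.cvtColor(im,cv2.COLOR_RGB2HSV).astype(int)
    m=(np.hypot(X[...,0]-.507,X[...,1]+.232)<.03)&(X[...,2]>.05)&(X[...,2]<.104)&(((hsv[...,0]>50)&(hsv[...,0]<80)&(hsv[...,1]>100))|((hsv[...,1]<30)&(hsv[...,2]>170)))
    p=X[m];print(len(p),p[:,2].min() if len(p) else 0, cv2.minAreaRect(p[:,:2].astype(np.float32)*1000) if len(p)>4 else 0)
c,_=cloud("wrist","w7")
big=np.hstack([cv2.resize(a[255:385,180:310],(260,400),interpolation=3),cv2.resize(b[170:250,355:435],(260,400),interpolation=3),cv2.resize(c,(280,400))]);cv2.imwrite("pics/g7.png",big[...,::-1])
E
```

```text
turn [0.07 0.06 0.09] other [-1.000e-01  1.000e-01 -1.799e+02] shift in present tool axes [ 0.0015 -0.0009  0.002 ] t 12.3 q7 35.0
16 0.09810820959097799 ((509.52923583984375, -247.4039764404297), (18.622215270996094, 3.7585105895996094), 19.729307174682617)
0 0 0
```

View pics/g7.png

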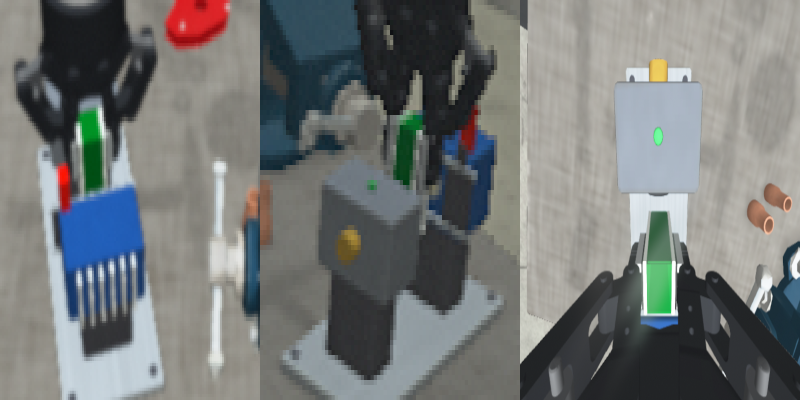

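The cell is in the gap and aligned, with the shutter tab open. The wrist view now shows the whole receiver top, which gives a last check on the centring.

```bash
python3 - <<'E'
from h import *
d=np.load("w7.npz");P=d["P"];im=d["im"];hsv=cv2.cvtColor(im,cv2.COLOR_RGB2HSV).astype(int)
m=(abs(P[...,2]-.125)<.004)&(hsv[...,1]<60)&(P[...,1]>-.215)&(P[...,1]<-.1)&(abs(P[...,0]-.49)<.06)
c,s,a=cv2.minAreaRect(P[m][:,:2].astype(np.float32)*1000);print(c,s,a)
g=np.array(c)/1000;b=np.array([.523,-.2917]);u=(g-b)/np.linalg.norm(g-b)
print("mid",(g+b)/2,"dist",np.linalg.norm(g-b),"yaw",np.degrees(np.arctan2(u[1],u[0]))-90)
e=np.array(r.sense()["eef_pos"])[:2]-(g+b)/2;print("err x,y",e@u,e@[-u[1],u[0]])
E
```

```text
(492.156005859375, -175.72276306152344) (73.68077087402344, 49.60173034667969) 14.904725074768066
mid [ 0.507578   -0.23371138] dist 0.12000863078308346 yaw 14.893004331250452
err x,y 0.0003184308033366926 -0.0008196446355414799
```

Centred within 1 mm. One last nudge of 2 mm down and a settle, then I'll hand it in.

To row units: 0.002 m is 0.04, 0.001 m is 0.02.

{"op": "pendant", "data": {
  "motion": [
    [0,0,0,0.02,0,0.04,0],
    [0,0,0,0,0,0,0],
    [0,0,0,0,0,0,0],
    [0,0,0,0,0,0,0],
    [0,0,0,0,0,0,0]
  ]
}}

```text
time_s: 12.95
eef_pos: [0.5072, -0.2319, 0.1055]
ee_rot: [[-0.257, 0.966, -0.0], [0.966, 0.257, -0.0], [-0.0, -0.0, -1.0]]
wrist_force: [-0.6, 0.2, -1.7]
gripper_width: 0.0253
gripper_force: 39.7
```

```bash
python3 -c "
from cell import r
print(r.close_job())"
```

```text
the job is handed in; nothing more can be done
None
```

I slid the shutter open by about 28 mm and handed the job in at 13 s with the arm still holding the green cell upright in the gap, within about 2 mm of the beam middle along and across by my measurements; the hand-in returned no verdict.

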